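# Cap the ball jar, then hold the ball tray level in front of the ionising blower

## Task

One grinding ball has been laid out on the blue tray for weighing: first close the white jar it came from by setting its yellow cap fully and squarely down on it and letting go. Then pick the tray up by its arched handle, without touching the ball or letting it roll out of its shallow pocket, and hold the tray level in front of the ionising blower, with the ball in line with the middle of the round grille and about ten centimetres out from it. Finish while still holding it there in the air, still and clear of the blower, with the vial still in the tray and the other things on the bench left alone.

Things in the scene. Friction and masses are not known exactly. Their poses are not given: they have to be found in the camera images.
- jar: Open white plastic jar, upright, loose, about 0.3 kg: body 60 mm diameter and 48 mm high, then a neck 51 mm diameter whose rim tapers to 45 mm at the top, 66 mm above the bench. Spare balls lie inside. Origin at the centre of its underside, z up.
- jar_mouth (a point): Centre of the jar's mouth, level with the rim, 66 mm above the jar's underside.
- cap: Loose yellow slip-on cap, 63 mm outside diameter, 16 mm high, lying with its closed top up and its open skirt down on the bench. Skirt 57 mm inside diameter, 13 mm deep. Origin at the centre of the skirt's lower edge, z up through the top. It just drops over the neck (no screwing); fully on, its origin is 53 mm above the jar's origin, its top 69 mm above the bench.
- tray: Loose blue plastic tray, 180 mm (its x) by 84 mm (its y), plate 10 mm thick with a 6 mm lip, about 0.19 kg (0.27 kg with ball and vial, which roughly balance about the handle). Origin at the centre of its underside, x towards the ball's end, z up. Over its middle an arched handle crosses along y.
- tray_handle (a point): Middle of the handle's bar, 60 mm above the tray's underside: the bar is 12 mm thick (tray x), 16 mm high, 76 mm long (tray y), on two legs 8 mm wide at its ends, free underneath (42 mm above the plate). Axes as the tray's.
- tray_pocket (a point): Centre that the ball has when it sits in its pocket: 55 mm from the tray's middle along tray +x, 22.5 mm above the tray's underside. The pocket is a black ring 23 mm inside and 31 mm outside diameter whose rim is only 3 mm high: the loose ball has about 3 mm of play and rolls over the rim at about 40 degrees of tilt or with sharp jerks.
- ball_center (a point): Centre of the ivory ceramic grinding ball, 25 mm diameter, 49 g, lying loose in the tray's pocket.
- ball: The same ball. Its origin is a point of its surface that turns as it rolls: use ball_center.
- tray_vial: White-capped sample vial, 26 mm diameter, 55 mm high, 30 g, standing loose in a round well (collar 22 mm high) at the other end of the tray, 58 mm from the middle along tray -x. Origin at the centre of its underside.
- tray_well (a point): Centre of the floor of the vial's well, on the tray.
- blower: Ionising blower, fixed to the bench: white housing 122 mm wide, 58 mm deep, in a steel bracket, with black knobs 166 mm across, top 170 mm above the bench, housing bottom 50 mm. Origin at the centre of its foot plate (90 by 140 mm) on the bench. Its grille looks along its own -x.
- blower_outlet (a point): Centre of the blower's round grille (98 mm diameter), on its face, 35 mm in front of the blower's origin and 110 mm above the bench. Axes as the blower's: -x points out of the grille along the air stream, z up.
- closed_jar: Bystander: another white jar, 60 mm diameter, with its yellow cap already on, 69 mm high. Origin at the centre of its underside.
- beaker: Bystander: glass beaker 70 mm diameter, 92 mm high, with pipette tips standing in it up to about 115 mm. Origin at the centre of its underside.
- bottle: Bystander: white plastic bottle, 72 mm diameter, 150 mm high. Origin at the centre of its underside.
- amber: Bystander: amber glass bottle with black cap, 66 mm diameter, 126 mm high. Origin at the centre of its underside.
- vial_a: Bystander: white-capped vial standing on the bench, 26 mm diameter, 55 mm high. Origin at the centre of its underside.
- vial_b: Bystander: a second such vial.
- vial_c: Bystander: a third such vial.
Not all that is in view belongs to the job. What is shaped like the blower but red is not meant.

How it is judged:
On the way, in this order (a step that is already met when the one before it is completed fails the run):
1. the yellow cap sits fully and squarely on the upright jar and is let go (horizontal distance between cap and jar below 0.006 m and z of cap in the frame of jar between 0.048 and 0.056 m and angle between the z axis of cap and the z axis of jar, either way round below 0.08 rad and angle between jar's own z axis and vertical below 0.05 rad and contact force between the fingers and cap below 0.1 N), for 0.2 s.
2. the tray is lifted clear of the bench with the ball in its pocket (height (world z) of tray above 0.02 m and distance between ball_center and tray_pocket below 0.009 m and contact force between the fingers and tray above 0.5 N), for 0.2 s.
At the end, for the whole second after the job is handed in: Gripper holds the tray still, over 40 mm up, clear of the blower, level to 0.10 rad; ball in its pocket, 60 to 140 mm out from the grille, within 30 mm of its axis sideways and in height; vial in its well; cap fully on the upright jar (6 mm, 0.08 rad) (x of ball_center in the frame of blower_outlet between -0.14 and -0.06 m and y of ball_center in the frame of blower_outlet between -0.03 and 0.03 m and z of ball_center in the frame of blower_outlet between -0.03 and 0.03 m and angle between tray's own z axis and vertical below 0.1 rad and height (world z) of tray above 0.04 m and distance between ball_center and tray_pocket below 0.009 m and distance between tray_vial and tray_well below 0.012 m and linear speed of tray below 0.03 m/s and contact force between the fingers and tray above 0.5 N and contact force between tray and blower below 0.1 N and horizontal distance between cap and jar below 0.006 m and z of cap in the frame of jar between 0.048 and 0.056 m and angle between the z axis of cap and the z axis of jar, either way round below 0.08 rad and angle between jar's own z axis and vertical below 0.05 rad and height (world z) of jar below 0.01 m); the arm keeps its last pose, push and grip.
It fails at once if the ball leaves its pocket (distance between ball_center and tray_pocket above 0.015 m).
It fails at once if the robot touches the ball (contact force between any of the fingers, the arm and ball above 0.2 N).
It fails at once if another thing on the bench is moved or knocked over (distance of any of closed_jar, beaker, bottle, amber, vial_a, vial_b, vial_c from where it was at the start of the episode above 0.02 m or angle between any of closed_jar, beaker, bottle, amber, vial_a, vial_b, vial_c's own z axis and vertical above 0.5 rad).
It also fails if it takes over 64 s, if anything falls off the work surface, if the arm or the gripper's body presses on something with over 40 N, if the wrist force passes 120 N, or if a joint passes its speed limit or range.

## Robot

A 6-joint arm with a two-finger parallel gripper is mounted at the origin on the work surface. World frame = base frame: x ahead of the robot, y to its left, z up, the work surface at z = 0. Lengths are in m, angles in rad, forces in N, time in s.
With the tool pointing down it reaches from about 0.3 to 0.85 m from the base axis. Payload 4.2 kg.
Tool frame: the origin (TCP) lies midway between the tips of the shut fingers; the grasp point (between the pads) lies 19 mm behind it (robot.grip_point_offset is the distance from the TCP to the grasp point, in m); y points along the fingers, z is the direction in which the jaws open and shut, and the axes are right-handed (so a half turn about y gives the same grasp; the last joint's range is limited). The gripper opens to 91 mm and grips with 3 to 60 N. Pads are 32 mm wide; open, the fingers measure 118 mm over their backs; the gripper's body (76 mm by 178 mm) begins 60 mm behind the grasp point.
Start: joints at [1.279, 0.32, 1.565, -0, 1.257, -0.02], TCP at [0.154, 0.554, 0.214] pointing down, gripper open.
Joint ranges: [-3.11, 3.11], [-0.84, 2.01], [0.21, 2.61], [-1.34, 4.49], [0.05, 2.63], [-2.56, 2.56]. Speed limits (rad/s): [2.57, 2.57, 3.14, 3.14, 3.14, 3.14].

## Interface

Orientations are given as a unit quaternion [w, x, y, z].
In Python, from plant import robot gives the robot as it stands.
- The arm moves only by the tool apply_moves, never from a script. Its argument "commands" is text: rows parted by semicolons, each of 5 numbers parted by spaces: the finger opening in cm, from 0 to 9.12, then the shift along the tool's x, y, z in cm, then the turn about the tool's y in rad. A call has exactly 10 rows; each row shifts and turns the commanded pose from where the row before left it, along the tool's axes as they then stand; what a row does not reach is not made up. A row lasts 1/10 s, in which the tool goes at most 50 mm and 8.59 degrees, less where a joint would pass 70% of its speed; a pose out of reach is approached as far as the arm can. A call with a gripper value outside its range is refused whole. The fingers move at their own pace and stop on an object; "newtons" is the grip in N (left out, the last holds). Time passes only in rows, so rows that do not move let the fingers close, or fill a call up. It gives the time, the measured TCP pose, the force and the opening at its end, in the units of the state.
- robot.observe(): the state, without advancing time (a new reading comes with each control period).
- robot.grab_frame(name): name is "scene" or "top" or "wrist"; returns (picture, depth): 400x640x3 uint8, blue, green, red; 400x640 float32, m along the optical axis (not along the pixel's ray), 0 where there is no reading.
- robot.camera_info(name): a dict with "mtx" (3x3 intrinsics, pixels), "k1" (the pictures are not rectified: a ray, as slopes to the right and down, at radius r is drawn at 1 + k1 r^2 times it, then the intrinsics apply), "cam_to_world" (4x4, takes a point from camera to world coordinates); the wrist camera has in their place "tool_from_camera" (4x4, takes a point from camera to tool coordinates, whose origin is the TCP and whose axes are the tool frame's). Camera axes: x right, y down, z forward; pixel columns grow to the right and rows downward; lengths in m; the calibration is good to about 2 mm. A picture is of the moment at which its call begins: read the wrist's pose just before it. camera_info takes no time and is no camera call.
- robot.hand_in(): hands the job in, once; it reports no verdict.
The state is a dict: "time_s": time; "qpos": joint angles; "joint_velocities": joint speeds; "joint_torque": joint torques, N m; "tool_pos": TCP position; "ee_rot": TCP orientation; "contact_force": force on the tool from outside, world axes, zero at the start; "moment": the same for the moment, N m; "width": finger opening in m.
Only numpy, scipy, OpenCV 4.12 (cv2) and the standard library are available. Lean on these libraries where they do the work, as an engineer would, in place of code of your own. Each camera call takes 0.05 s, during which the arm holds its last target. There are 200 camera calls.

## Working session

There is one attempt and no reset: what is moved stays moved. The work goes in short steps, Python scripts to look and compute and a tool call to move; the robot and the scene stay as the last step left them, time stands still between calls to the robot, and variables do not carry over. Pictures are saved under pics/ and viewed, about 8 in all and at most 12, crops included, and the job is handed in when it is done.

Besides the shell and the picture viewer there is one more tool, called after ">>>" in YAML: its name, and indented under it one key for each argument. apply_moves: Moves the arm, as the interface text tells. Its arguments: {"type":"object","properties":{"commands":{"type":"string"},"newtons":{"type":"number"}},"required":["commands"]}

```bash
mkdir -p pics; ls; cat > h.py <<'E'
import numpy as np, cv2
from scipy.spatial.transform import Rotation as R
from plant import robot
np.set_printoptions(precision=4,suppress=True)
def pose():
    s=robot.observe(); q=s['ee_rot']; T=np.eye(4)
    T[:3,:3]=R.from_quat([q[1],q[2],q[3],q[0]]).as_matrix(); T[:3,3]=s['tool_pos']; return s,T
def grab(n):
    s,T=pose(); ci=robot.camera_info(n); im,d=robot.grab_frame(n)
    C=T@np.array(ci['tool_from_camera']) if n=='wrist' else np.array(ci['cam_to_world'])
    return im,d,(np.array(ci['mtx']),ci['k1'],C)
def rays(cam,uv):
    K,k1,C=cam; uv=np.atleast_2d(np.float64(uv))
    p=cv2.undistortPoints(uv[:,None],K,np.array([k1,0,0,0,0.]))[:,0]
    return np.c_[p,np.ones(len(p))]
def onplane(cam,uv,z):
    K,k1,C=cam; d=rays(cam,uv)@C[:3,:3].T; o=C[:3,3]
    return o+d*((z-o[2])/d[:,2])[:,None]
def cloud(cam,d):
    h,w=d.shape; v,u=np.mgrid[:h,:w]; r=rays(cam,np.c_[u.ravel(),v.ravel()])*d.reshape(-1,1)
    C=cam[2]; P=(r@C[:3,:3].T+C[:3,3]).reshape(h,w,3); P[d==0]=np.nan; return P
def totool(T,p): return T[:3,:3].T@(np.array(p)-T[:3,3])*100
E
python3 - <<'E'
from h import *
s,T=pose(); print(s,T)
for n in('scene','top'):
    im,d,c=grab(n); cv2.imwrite(f'pics/{n}0.png',im); np.savez(f'{n}0.npz',im=im,d=d); print(n,c)
E
```

```text
pics
{'time_s': 0.0, 'qpos': array([ 1.279 ,  0.3203,  1.5657,  0.    ,  1.2574, -0.02  ]), 'joint_velocities': array([ 0.0009, -0.0002, -0.0015, -0.0001,  0.0004, -0.001 ]), 'joint_torque': array([ -0.002 , -41.2449, -23.1976,   0.0728,   0.0456,  -0.0001]), 'tool_pos': array([0.1542, 0.5534, 0.2131]), 'ee_rot': array([-0.7   ,  0.7012, -0.0959,  0.0957]), 'contact_force': array([ 0.3525, -1.136 ,  0.9269]), 'moment': array([-0.0156,  0.0256,  0.0165]), 'width': 0.09112077652059997} [[ 0.9633 -0.0005  0.2685  0.1542]
 [-0.2685 -0.0017  0.9633  0.5534]
 [-0.     -1.     -0.0017  0.2131]
 [ 0.      0.      0.      1.    ]]
scene (array([[430.6571,   0.    , 314.9291],
       [  0.    , 430.6571, 202.9706],
       [  0.    ,   0.    ,   1.    ]]), -0.010165747941813956, array([[ 0.8592,  0.4075, -0.3093,  0.9673],
       [ 0.5113, -0.6625,  0.5475, -0.7083],
       [ 0.0182, -0.6286, -0.7775,  1.2147],
       [ 0.    ,  0.    ,  0.    ,  1.    ]]))
top (array([[473.2295,   0.    , 312.4909],
       [  0.    , 473.2295, 198.1662],
       [  0.    ,   0.    ,   1.    ]]), -0.08039084734877393, array([[-0.0252, -0.9767,  0.2132,  0.1848],
       [-0.9997,  0.0249, -0.0038,  0.0842],
       [-0.0016, -0.2133, -0.977 ,  1.7016],
       [ 0.    ,  0.    ,  0.    ,  1.    ]]))
```

View pics/scene0.png

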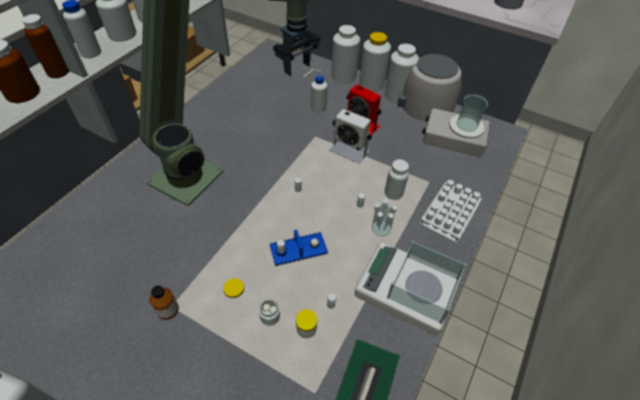

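View pics/top0.png

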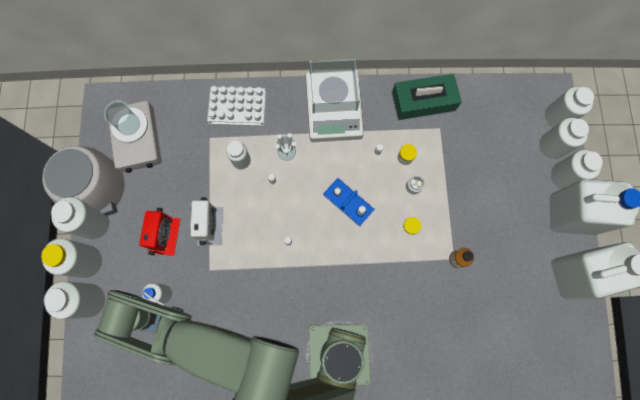

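Scene view: the cap lying on the bench is at (233,288), the open jar with balls at (269,312), and the closed jar with its cap on at (306,322). The tray is at (298,247), the white blower at (351,130) and the red decoy at (363,108).
Top view: flat cap (412,226), open jar (416,184), closed jar (408,153), tray (349,202), white blower (203,222), red decoy (158,230).

The two yellow discs could be confused. The one at top (412,226) should lie low at about 16 mm, and the capped one at (408,153) at about 69 mm. I'll measure their heights and confirm in a crop.

```bash
cat > m.py <<'E'
from h import *
def hsvmask(im,lo,hi): return cv2.inRange(cv2.cvtColor(im,cv2.COLOR_BGR2HSV),np.array(lo),np.array(hi))
def blobs(m,amin=25):
    n,l,st,ce=cv2.connectedComponentsWithStats(m); return [(ce[i],st[i],l==i) for i in range(1,n) if st[i,4]>=amin]
E
python3 - <<'E'
from m import *
for n in('top','scene'):
    z=np.load(n+'0.npz'); im,d=z['im'],z['d']; ci=robot.camera_info(n)
    c=(np.array(ci['mtx']),ci['k1'],np.array(ci['cam_to_world'])); P=cloud(c,d)
    print(n,'yellow')
    for ce,st,m in blobs(hsvmask(im,(22,150,100),(35,255,255))):
        h=np.nanmedian(P[m][:,2]); print(ce,st[4],'h',h,onplane(c,ce,h))
    print('blue')
    for ce,st,m in blobs(hsvmask(im,(105,150,60),(125,255,255)),150):
        print(ce,st[4],np.nanmedian(P[m],0), cv2.minAreaRect(onplane(c,np.argwhere(m)[:,::-1],0.012)[:,:2].astype(np.float32)))
    Q=P.reshape(-1,3); 
    if n=='top':
      # height map blobs on the mat
      m=((P[...,2]>0.02)&(P[...,0]<0.75)&(P[...,0]>0.25)&(P[...,1]>-0.35)&(P[...,1]<0.48)).astype(np.uint8)*255
      for ce,st,mm in blobs(m,12): 
        q=P[mm]; zt=np.nanpercentile(q[:,2],97); t=q[q[:,2]>zt-.01]
        print('obj',ce,st[4],'top',zt,'c',t.mean(0),'ext',np.nanmin(q,0)[:2],np.nanmax(q,0)[:2])
a=np.load('top0.npz')['im'][120:270,190:470]; cv2.imwrite('pics/crop1.png',cv2.resize(a,None,fx=2.8,fy=2.8,interpolation=cv2.INTER_CUBIC))
E
```

```text
top yellow
[407.9054 152.1351] 222 h 0.06900844292089836 [[ 0.7028 -0.272   0.069 ]]
[411.9558 225.0177] 226 h 0.015215409004150193 [[ 0.4443 -0.2794  0.0152]]
[ 52.3753 254.7951] 405 h 0.23919996680483646 [[0.3414 0.9069 0.2392]]
blue
[348.0249 201.2619] 924 [ 0.5378 -0.0514  0.0105] ((0.5418418645858765, -0.054937928915023804), (0.17553313076496124, 0.0883198007941246), 46.8048210144043)
[630.1574 198.2623] 324 [ 0.4639 -0.919   0.305 ] ((0.5236066579818726, -1.127545714378357), (0.08368276059627533, 0.07013322412967682), 88.40682983398438)
obj [237.7054 154.4336] 482 top 0.15503385370130773 c [0.7067 0.3426 0.1501] ext [0.6685 0.306 ] [0.7355 0.3743]
obj [285.5022 150.141 ] 227 top 0.11503222726174334 c [0.7194 0.1687 0.1117] ext [0.6985 0.1346] [0.7499 0.2071]
obj [378.5091 148.8182] 55 top 0.06233228000678102 c [ 0.7266 -0.1715  0.0569] ext [ 0.7163 -0.181 ] [ 0.7375 -0.1589]
obj [407.301  153.6021] 289 top 0.07539738054387343 c [ 0.7038 -0.2725  0.0703] ext [ 0.6725 -0.3052] [ 0.7351 -0.2437]
obj [271.5    178.3393] 56 top 0.060341882844509136 c [0.6246 0.2244 0.0558] ext [0.61
[... 422 characters left out ...]
6025373506433 c [0.4622 0.4544 0.1702] ext [0.3814 0.4192] [0.541  0.4799]
obj [360.8875 211.    ] 80 top 0.07214725084007424 c [ 0.4969 -0.0955  0.0667] ext [ 0.48   -0.1107] [ 0.5132 -0.0771]
obj [287.5319 240.8298] 47 top 0.058463477206979524 c [0.3953 0.1704 0.0543] ext [0.3832 0.1572] [0.4085 0.1815]
scene yellow
[378.0069  36.4444] 144 h 0.2373255602534105 [[0.3399 0.9087 0.2373]]
[233.2407 287.3627] 295 h 0.01613673195825427 [[ 0.447  -0.2834  0.0161]]
[306.0879 319.75  ] 364 h 0.0689421342340848 [[ 0.7059 -0.2767  0.0689]]
blue
[298.4099 248.5405] 988 [ 0.5427 -0.059   0.0115] ((0.5280712842941284, -0.04412824660539627), (0.17506182193756104, 0.11499146372079849), 46.865806579589844)
```

View pics/crop1.png

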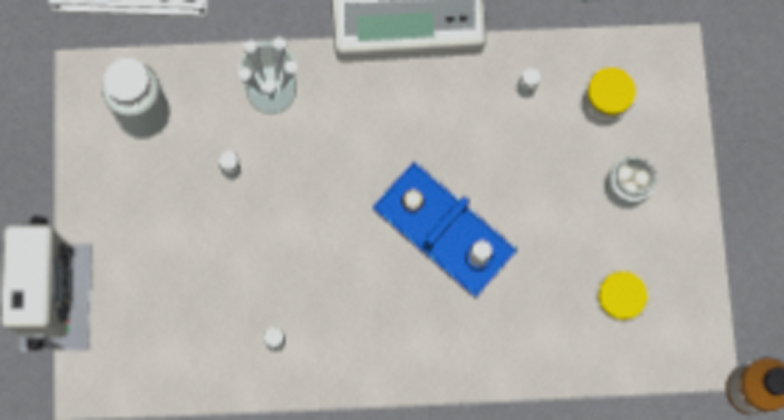

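The cap lying loose on the bench is the yellow disc at crop (623,296), height 15 mm. The one at crop (612,92) is at 69 mm, so it is the bystander closed jar. The open jar with balls is at crop (632,181). The ball's end of the tray is at crop (413,200), and the white blower at the left faces -y. Next I'll check clearance near the start and the blower's geometry.

```bash
python3 - <<'E'
from m import *
print(robot.camera_info('wrist'))
P={}
for n in('top','scene'):
    z=np.load(n+'0.npz'); d=z['d']; ci=robot.camera_info(n)
    c=(np.array(ci['mtx']),ci['k1'],np.array(ci['cam_to_world'])); P[n]=cloud(c,d)
p=P['scene'][85:112,308:328].reshape(-1,3); p=p[p[:,2]>.03]; print('bottle',np.nanmin(p,0),np.nanmax(p,0))
p=P['top'].reshape(-1,3); a=p[(p[:,2]>.16)&(p[:,2]<.18)&(abs(p[:,0]-.46)<.1)&(abs(p[:,1]-.45)<.05)]
print('blower top',cv2.minAreaRect(a[:,:2].astype(np.float32)),len(a))
p=P['scene'].reshape(-1,3); a=p[(p[:,2]>.065)&(p[:,2]<.15)&(abs(p[:,0]-.46)<.055)&(p[:,1]>.38)&(p[:,1]<.46)]
from numpy.linalg import svd
for _ in range(3):
    k=np.polyfit(a[:,0],a[:,1],1); r=a[:,1]-np.polyval(k,a[:,0]); print('face',k,len(a),r.std(),a[:,0].min(),a[:,0].max()); a=a[abs(r)<.01]
E
```

```text
{'mtx': array([[342.3146,   0.    , 317.4525],
       [  0.    , 342.3146, 208.2343],
       [  0.    ,   0.    ,   1.    ]]), 'k1': -0.06508596510952082, 'tool_from_camera': array([[ 0.0004,  0.9553,  0.2955, -0.0841],
       [-0.0001, -0.2955,  0.9553, -0.1711],
       [ 1.    , -0.0004,  0.    ,  0.0005],
       [ 0.    ,  0.    ,  0.    ,  1.    ]])}
bottle [0.1946 0.577  0.0304] [0.2562 0.638  0.1342]
blower top ((0.46227574348449707, 0.45121777057647705), (0.11849284172058105, 0.06344182789325714), 1.8918837308883667) 573
face [-0.0039  0.4247] 437 0.0034527892533708364 0.40542045393870385 0.5148578279613849
face [-0.0051  0.4252] 436 0.0034105325110069112 0.40542045393870385 0.5148578279613849
face [-0.0051  0.4252] 436 0.0034105325110069112 0.40542045393870385 0.5148578279613849
```

>>> apply_moves:
  commands: "9.1 2.8 0 -3.6 0;9.1 2.8 0 -3.6 0;9.1 2.8 0 -3.6 0;9.1 2.8 0 -3.6 0;9.1 2.8 0 -3.6 0;9.1 2.8 0 -3.6 0;9.1 2.8 0 -3.6 0;9.1 2.8 0 -3.6 0;9.1 2.8 0 -3.6 0;9.1 2.8 0 -3.6 0"
  newtons: 15

```text
time_s: 1.1
tool_pos: [0.3275, 0.1302, 0.2139]
ee_rot: [0.701, -0.701, 0.096, -0.096]
contact_force: [0.9, 0.1, -0.3]
width: 0.0911
```

>>> apply_moves:
  commands: "9.1 2.8 0 -3.6 0;9.1 2.8 0 -3.6 0;9.1 2.8 0 -3.6 0;9.1 2.8 0 -3.6 0;9.1 2.8 0 -3.6 0;9.1 2.8 0 -3.6 0;9.1 2.8 0 -3.6 0;9.1 2.8 0 -3.6 0;9.1 2.5 0 -3 0;9.1 0 0 0 0"

```text
time_s: 2.1
tool_pos: [0.4834, -0.2452, 0.2129]
ee_rot: [-0.7, 0.701, -0.097, 0.097]
contact_force: [-1.2, 0.2, 0.8]
width: 0.0908
```

```bash
cat > capjar.py <<'E'
from m import *
def ell(m): 
    c=max(cv2.findContours(m,cv2.RETR_EXTERNAL,cv2.CHAIN_APPROX_NONE)[0],key=len); return c
def fitc(xy):
    A=np.c_[2*xy,np.ones(len(xy))]; s=np.linalg.lstsq(A,(xy**2).sum(1),rcond=None)[0]; r=np.sqrt(s[2]+s[:2]@s[:2]); return s[:2],r
E
python3 - <<'E'
from capjar import *
im,d,c=grab('wrist'); s,T=pose(); print(s['time_s'],s['qpos'],T); cv2.imwrite('pics/w1.png',im); np.savez('w1.npz',im=im,d=d,T=T,C=c[2])
P=cloud(c,d)
for ce,st,m in blobs(hsvmask(im,(22,150,100),(35,255,255)),200):
    h=np.nanmedian(P[m][:,2]); print('yellow',ce,st,h,fitc(onplane(c,ell(m.astype(np.uint8))[:,0],h)[:,:2]))
# jar: points of outer body near (0.585,-0.291)
q=P.reshape(-1,3); q=q[np.hypot(q[:,0]-.585,q[:,1]+.291)<.05]
for lo,hi in((.06,.07),(.045,.051)):
    a=q[(q[:,2]>lo)&(q[:,2]<hi)]; print('jar',lo,len(a),fitc(a[:,:2]),a.min(0),a.max(0))
E
```

```text
2.15 [-0.488   0.2659  1.6449  0.0002  1.2325 -1.7843] [[ 0.9625 -0.0014  0.2711  0.4821]
 [-0.2711  0.0009  0.9625 -0.2428]
 [-0.0016 -1.      0.0005  0.2128]
 [ 0.      0.      0.      1.    ]]
yellow [277.2624 155.8046] [ 248  127   59   59 2656] 0.01636160454234964 (array([ 0.4441, -0.2788]), np.float64(0.030873566510247485))
yellow [349.31   359.2507] [327 350  42  15 371] 0.06864505285450423 (array([ 0.6818, -0.2641]), np.float64(0.015588333509189879))
jar 0.06 314 (array([ 0.5909, -0.2956]), np.float64(0.02379969208987299)) [ 0.5659 -0.3206  0.06  ] [ 0.5983 -0.2702  0.0677]
jar 0.045 743 (array([ 0.583 , -0.2928]), np.float64(0.020517580475746873)) [ 0.5618 -0.3252  0.045 ] [ 0.6081 -0.2659  0.051 ]
```

View pics/w1.png

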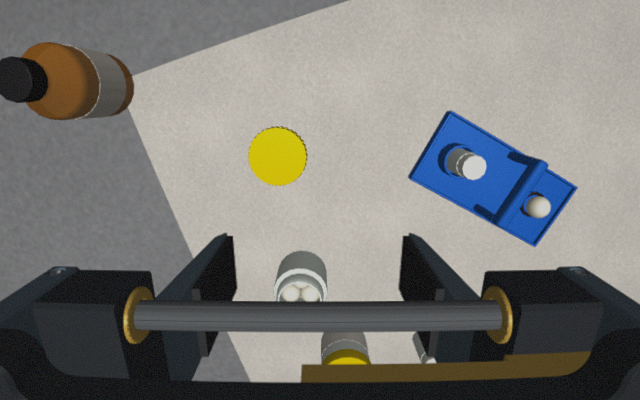

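The view shows the cap at (277,156), and the jar at (301,280) partly hidden behind the gripper bar. The tray is at right with the ball at (537,206), and the amber bottle at top left. I'll shift over so the jar comes into clear view.

>>> apply_moves:
  commands: "9.1 3.0 0 0.5 0;9.1 3.5 0 0.7 0;9.1 3.5 0 0.7 0;9.1 3.0 0 0.5 0;9.1 1 0 0 0;9.1 0 0 0 0;9.1 0 0 0 0;9.1 0 0 0 0;9.1 0 0 0 0;9.1 0 0 0 0"

```text
time_s: 3.15
tool_pos: [0.6225, -0.2557, 0.2144]
ee_rot: [0.701, -0.701, 0.096, -0.096]
contact_force: [0.3, -0.2, 0.4]
width: 0.0907
```

```bash
python3 - <<'E'
from capjar import *
im,d,c=grab('wrist'); s,T=pose(); print(s['time_s'],T); np.savez('w2.npz',im=im,d=d,T=T,C=c[2]); cv2.imwrite('pics/w2.png',im)
P=cloud(c,d); q=P.reshape(-1,3); q=q[np.hypot(q[:,0]-.585,q[:,1]+.291)<.045]
a=q[q[:,2]>.0635]; print(len(a),fitc(a[:,:2]),a.min(0),a.max(0))
a=q[(q[:,2]>.046)&(q[:,2]<.0505)]; r=np.hypot(*(a[:,:2]-[.585,-.291]).T);a=a[r>.024]; print(len(a),fitc(a[:,:2]),a.min(0),a.max(0))
g=cv2.cvtColor(im,cv2.COLOR_BGR2GRAY)
uv=np.argwhere((P[...,2]>.02)&(np.hypot(P[...,0]-.585,P[...,1]+.291)<.05)); print(uv.min(0),uv.max(0))
(y0,x0),(y1,x1)=uv.min(0)-15,uv.max(0)+15; cr=im[y0:y1,x0:x1]; cv2.imwrite('pics/w2c.png',cv2.resize(cr,None,fx=5,fy=5)); print(x0,y0)
E
```

```text
3.2 [[ 0.9632  0.0003  0.2688  0.6227]
 [-0.2688 -0.      0.9632 -0.2558]
 [ 0.0003 -1.      0.      0.2143]
 [ 0.      0.      0.      1.    ]]
33848 (array([ 0.5884, -0.2871]), np.float64(0.023149869687400116)) [ 0.5641 -0.3241  0.0635] [ 0.6265 -0.2463  0.3374]
240 (array([ 0.5907, -0.2947]), np.float64(0.02804450122229225)) [ 0.5615 -0.3255  0.046 ] [ 0.6213 -0.2659  0.0505]
[138   0] [399 343]Traceback (most recent call last):
  File "<stdin>", line 8, in <module>
cv2.error: OpenCV(4.12.0) /io/opencv/modules/imgproc/src/resize.cpp:4208: error: (-215:Assertion failed) !ssize.empty() in function 'resize'
```

```bash
python3 - <<'E'
from capjar import *
z=np.load('w2.npz'); im,d,T=z['im'],z['d'],z['T']; ci=robot.camera_info('wrist'); c=(np.array(ci['mtx']),ci['k1'],z['C'])
P=cloud(c,d); near=np.hypot(P[...,0]-.585,P[...,1]+.291)<.045
for lo,hi,rm in((.062,.07,.018),(.044,.0505,.027)):
    a=P[near&(P[...,2]>lo)&(P[...,2]<hi)]; cc=np.array([.587,-.292])
    for _ in range(6):
        r=np.hypot(*(a[:,:2]-cc).T); b=a[r>rm]; cc,rr=fitc(b[:,:2])
    print(lo,len(b),cc,rr,b.min(0),b.max(0),np.median(b[:,2]))
uv=np.argwhere(near&(P[...,2]>.02)&(P[...,2]<.075)); print(uv.min(0),uv.max(0))
(y0,x0),(y1,x1)=uv.min(0)-12,uv.max(0)+12; cv2.imwrite('pics/w2c.png',cv2.resize(im[y0:y1,x0:x1],None,fx=5,fy=5)); print(x0,y0)
E
```

```text
0.062 487 [ 0.5912 -0.2955] 0.023406262389204114 [ 0.5661 -0.3205  0.062 ] [ 0.6166 -0.2708  0.0693] 0.06564400340773091
0.044 368 [ 0.5915 -0.2959] 0.028798364278898834 [ 0.5615 -0.3255  0.044 ] [ 0.6213 -0.2659  0.0505] 0.049079023580643255
[138 241] [199 301]
229 126
```

View pics/w2c.png

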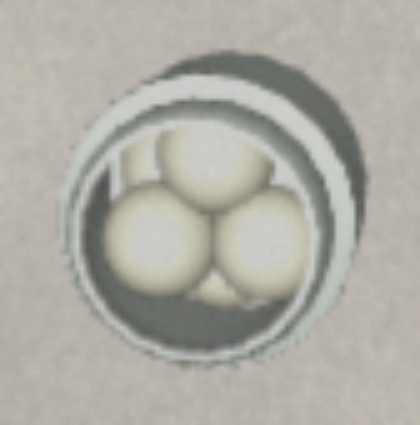

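The crop shows the open jar with its balls; the rim and body fits agree on a centre of (0.5914, -0.2957). I'll go back for one settled look at the cap.

>>> apply_moves:
  commands: "9.1 -4 0 -0.6 0;9.1 -4 0 -0.6 0;9.1 -4 0 -0.6 0;9.1 -2 0 -0.6 0;9.1 0 0 0 0;9.1 0 0 0 0;9.1 0 0 0 0;9.1 0 0 0 0;9.1 0 0 0 0;9.1 0 0 0 0"

```text
time_s: 4.2
tool_pos: [0.4824, -0.2412, 0.2136]
ee_rot: [0.701, -0.701, 0.096, -0.096]
contact_force: [0.5, 0.4, -0.4]
width: 0.0907
```

```bash
python3 - <<'E'
from capjar import *
im,d,c=grab('wrist'); s,T=pose(); print(s['time_s'],T[:3,3]); np.savez('w3.npz',im=im,d=d,T=T,C=c[2])
P=cloud(c,d)
ce,st,m=max(blobs(hsvmask(im,(22,120,60),(35,255,255)),200),key=lambda b:b[1][4])
cc,rr=fitc(onplane(c,ell(m.astype(np.uint8))[:,0],.016)[:,:2]); a=P[m]; print(cc,rr,a.min(0),a.max(0),(a.min(0)+a.max(0))/2)
print('to tool cm',totool(T,[*cc,.003]))
E
```

```text
4.25 [ 0.4823 -0.2412  0.2137]
[ 0.4441 -0.2789] 0.03115165969507348 [nan nan nan] [nan nan nan] [nan nan nan]
to tool cm [-2.6584 21.0656 -4.6586]
```

>>> apply_moves:
  commands: "9.1 -0.65 2 -1.15 0;9.1 -1 3.5 -2 0;9.1 -1 4 -1.5 0;9.1 0 4 0 0;9.1 0 3 0 0;9.1 0 2 0 0;9.1 0 1.2 0 0;9.1 0 0.8 0 0;9.1 0 0.4 0 0;9.1 0 0 0 0"

```text
time_s: 5.25
tool_pos: [0.4443, -0.279, 0.0051]
ee_rot: [-0.701, 0.701, -0.096, 0.096]
contact_force: [0.0, 0.2, -0.8]
width: 0.0911
```

>>> apply_moves:
  commands: "9.1 0 0 0 0;7.5 0 0 0 0;6.5 0 0 0 0;6 0 0 0 0;5.5 0 0 0 0;5 0 0 0 0;5 0 0 0 0;5 0 0 0 0;5 0 0 0 0;5 0 0 0 0"
  newtons: 12

```text
time_s: 6.25
tool_pos: [0.444, -0.2789, 0.0051]
ee_rot: [-0.701, 0.701, -0.096, 0.096]
contact_force: [-1.0, 1.0, 4.1]
width: 0.0624
```

>>> apply_moves:
  commands: "5 0 -1 0 0;5 0 -3 0 0;5 0 -3 0 0;5 0 -3 0 0;5 1.5 0 0.25 0;5 3 0 0.5 0;5 4 0 0.6 0;5 3.5 0 0.6 0;5 2 0 0.3 0;5 0.65 0 0.1 0"

```text
time_s: 7.25
tool_pos: [0.5932, -0.2956, 0.1047]
ee_rot: [-0.701, 0.701, -0.095, 0.096]
contact_force: [-0.3, -0.6, -0.1]
width: 0.062
```

>>> apply_moves:
  commands: "5 0 0 0 0;5 0 1 0 0;5 0 1 0 0;5 0 1 0 0;5 0 0 0 0;5 0 0 0 0;5 0 0 0 0;5 0 0 0 0;5 0 0 0 0;5 0 0 0 0"

```text
time_s: 8.25
tool_pos: [0.5915, -0.2956, 0.0752]
ee_rot: [-0.701, 0.701, -0.096, 0.096]
contact_force: [-0.1, 0.4, -1.0]
width: 0.0618
```

```bash
python3 - <<'E'
from capjar import *
s,T=pose(); print(T,s['width'],s['contact_force'])
for n in('scene','top'):
    im,d,c=grab(n)
    for ce,st,m in blobs(hsvmask(im,(22,150,60),(35,255,255)),20): print(n,ce,st,onplane(c,ce,T[2,3]+.011))
im,d,c=grab('wrist'); cv2.imwrite('pics/w4.png',im)
E
```

```text
[[ 0.9633  0.0005  0.2684  0.5915]
 [-0.2684 -0.0002  0.9633 -0.2956]
 [ 0.0005 -1.     -0.      0.0752]
 [ 0.      0.      0.      1.    ]] 0.06175421356946168 [-0.1076  0.437  -0.965 ]
scene [377.8901  37.5659] [370  32  17  13 182] [[0.2469 1.149  0.0862]]
scene [266.5106 298.0426] [261 293  12  11  47] [[ 0.579  -0.286   0.0862]]
scene [271.4194 306.7327] [262 296  18  20 217] [[ 0.6061 -0.3008  0.0862]]
scene [306.0757 319.9054] [296 309  21  22 370] [[ 0.71   -0.2836  0.0862]]
top [408.185 151.445] [400 144  17  16 200] [[ 0.6999 -0.2694  0.0862]]
top [ 52.7033 254.8373] [ 41 244  24  22 418] [[0.3576 0.9917 0.0862]]
```

View pics/w4.png

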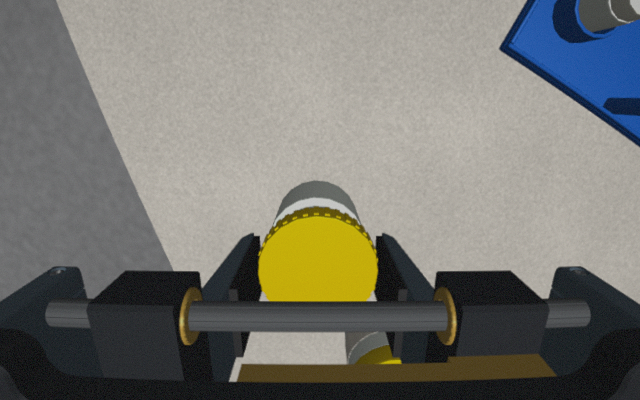

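The cap is held between the fingers at (318,270), centred over the jar, which shows symmetrically behind it at (317,195). I'll lower it gently.

>>> apply_moves:
  commands: "5 0 0.3 0 0;5 0 0.3 0 0;5 0 0.3 0 0;5 0 0.2 0 0;5 0 0.2 0 0;5 0 0.2 0 0;5 0 0.15 0 0;5 0 0.1 0 0;5 0 0 0 0;5 0 0 0 0"

```text
time_s: 9.4
tool_pos: [0.5914, -0.2956, 0.0581]
ee_rot: [-0.701, 0.701, -0.096, 0.096]
contact_force: [-1.2, 0.1, 5.1]
width: 0.062
```

>>> apply_moves:
  commands: "6.2 0 0 0 0;6.6 0 0 0 0;7.2 0 0 0 0;8.2 0 0 0 0;9.1 0 0 0 0;9.1 0 0 0 0;9.1 0 0 0 0;9.1 0 -1 0 0;9.1 0 -3 0 0;9.1 0 -4 0 0"

```text
time_s: 10.4
tool_pos: [0.5902, -0.295, 0.137]
ee_rot: [0.701, -0.7, 0.097, -0.094]
contact_force: [1.3, -0.4, -0.3]
width: 0.0908
```

```bash
python3 - <<'E'
from capjar import *
s,T=pose(); print(T[:3,3],s['width'])
im,d,c=grab('scene'); P=cloud(c,d)
for ce,st,m in blobs(hsvmask(im,(22,150,60),(35,255,255)),20): h=np.nanmedian(P[m][:,2]);print(ce,st,h,onplane(c,ce,h))
im,d,c=grab('wrist'); P=cloud(c,d); np.savez('w5.npz',im=im,d=d,C=c[2])
for ce,st,m in blobs(hsvmask(im,(22,150,60),(35,255,255)),200):
  q=P[m]; q=q[q[:,2]>.05]; A=np.c_[q[:,:2]-q[:,:2].mean(0),np.ones(len(q))]; print(ce,st,len(q),'plane',np.linalg.lstsq(A,q[:,2],rcond=None)[0],q.min(0),q.max(0))
E
```

```text
[ 0.5902 -0.295   0.137 ] 0.09079724966009471
[377.9016  37.6011] [370  32  17  13 183] 0.2362782422025954 [[0.3429 0.9018 0.2363]]
[268.2361 307.1088] [257 297  23  21 377] 0.06931272007599343 [[ 0.5936 -0.3004  0.0693]]
[306.0649 319.9378] [296 309  21  22 370] 0.06916330769071966 [[ 0.7062 -0.2773  0.0692]]
[318.6502 209.4064] [ 277  168   84   82 5226] 5208 plane [ 0.0251 -0.0067  0.0692] [ 0.56   -0.327   0.0554] [ 0.6234 -0.2635  0.0717]
[377.558  294.7027] [349 286  55  16 629] 626 plane [-1.5492  0.3383  0.0741] [ 0.5645 -0.2922  0.0561] [ 0.6852 -0.248   0.2384]
[378.082 340.545] [ 345  331   68   23 1110] 1103 plane [-0.002   0.0024  0.0695] [ 0.7026 -0.3027  0.0677] [ 0.7355 -0.246   0.0714]
```

The cap top sits at 69 mm, the same as the closed jar's, and centred on the jar. Next is the tray.

>>> apply_moves:
  commands: "9.1 0 -4 0 0;9.1 0 -4 0 0;9.1 -2 0 4.5 0;9.1 -2 0 4.5 0;9.1 -2 0 4.5 0;9.1 -1 0 4 0;9.1 -1 0 2.5 0;9.1 0 0 0 0.12;9.1 0 0 0 0.12;9.1 0 0 0 0.12"

```text
time_s: 11.5
tool_pos: [0.5679, -0.081, 0.2179]
ee_rot: [0.672, -0.672, 0.221, -0.221]
contact_force: [0.1, 0.9, -0.5]
width: 0.0912
```

>>> apply_moves:
  commands: "9.1 0 0 0 0.12;9.1 0 0 0 0;9.1 0 0 0 0;9.1 0 0 0 0;9.1 0 0 0 0;9.1 0 0 0 0;9.1 0 0 0 0;9.1 0 0 0 0;9.1 0 0 0 0;9.1 0 0 0 0"

```text
time_s: 12.5
tool_pos: [0.568, -0.0815, 0.2174]
ee_rot: [0.658, -0.658, 0.26, -0.26]
contact_force: [0.0, -0.4, 0.2]
width: 0.0912
```

```bash
python3 - <<'E'
from capjar import *
s,T=pose(); im,d,c=grab('wrist'); print(s['time_s'],T); np.savez('w6.npz',im=im,d=d,T=T,C=c[2]); cv2.imwrite('pics/w6.png',im)
P=cloud(c,d)
m=hsvmask(im,(105,120,40),(125,255,255))>0
pl=P[m&(P[...,2]<.02)&(P[...,2]>.005)][:,:2].astype(np.float32); r=cv2.minAreaRect(pl); print('plate',r)
h=P[m&(P[...,2]>.063)&(P[...,2]<.075)]; r=cv2.minAreaRect(h[:,:2].astype(np.float32)); print('bar',len(h),r,np.median(h[:,2]))
b=hsvmask(im,(10,20,100),(35,120,255))
q=P[~m&(P[...,2]>.026)&(P[...,2]<.04)&(np.hypot(P[...,0]-.573,P[...,1]+.013)<.03)]; print('ball',len(q),q.mean(0),q.min(0),q.max(0))
E
```

```text
12.5 [[ 0.7305  0.      0.6829  0.568 ]
 [-0.6829  0.0001  0.7305 -0.0815]
 [-0.     -1.      0.      0.2174]
 [ 0.      0.      0.      1.    ]]
plate ((0.5388782024383545, -0.05167727172374725), (0.17918188869953156, 0.08236256241798401), 46.91886901855469)
bar 1020 ((0.5382513403892517, -0.050806235522031784), (0.01153525710105896, 0.07467808574438095), 46.7321891784668) 0.06798130337493921
ball 411 [ 0.5753 -0.0115  0.0315] [ 0.5646 -0.0231  0.026 ] [0.5877 0.0004 0.0363]
```

View pics/w6.png

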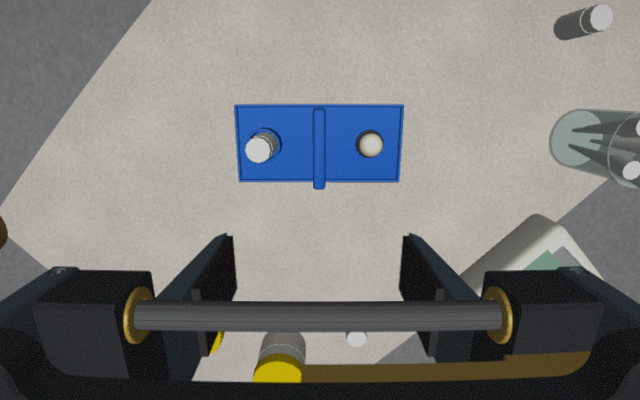

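The tray handle at (319,148) lies parallel to the fingers, and the ball sits at (370,144) in its pocket. The fingers must be narrowed to about 3 cm before descending, to stay clear of the ball and vial.

>>> apply_moves:
  commands: "3 -1.2 0 0.2 0;3 -2 0 0 0;3 -1 0 0 0;3 0 0 0 0;3 0 1.5 0 0;3 0 2.5 0 0;3 0 2.5 0 0;3 0 1.5 0 0;3 0 0 0 0;3 0 0 0 0"

```text
time_s: 13.55
tool_pos: [0.5393, -0.0515, 0.1378]
ee_rot: [0.658, -0.658, 0.259, -0.26]
contact_force: [0.2, 0.5, 0.6]
width: 0.0297
```

```bash
python3 - <<'E'
from capjar import *
s,T=pose(); print(s['time_s'],s['width'],T[:3,3],totool(T,[.5386,-.0512,.041])); im,d,c=grab('wrist'); cv2.imwrite('pics/w7.png',im)
E
```

```text
13.55 0.029671969671435115 [ 0.5393 -0.0515  0.1378] [-0.0809  9.681  -0.0306]
```

View pics/w7.png

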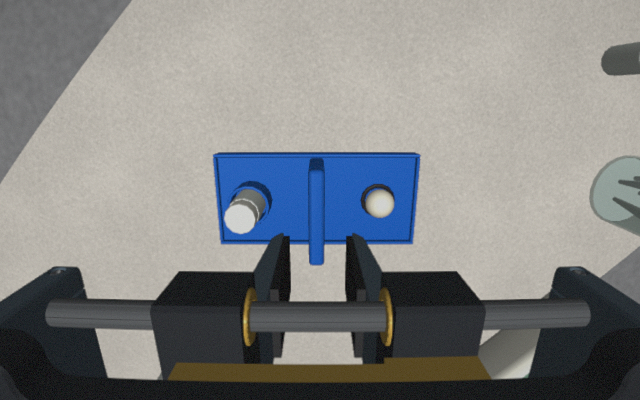

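Fingers straddle the handle (317,215) symmetrically, with the ball (379,203) and vial (245,212) outside them. I'll descend and close gently.

>>> apply_moves:
  commands: "3 0 1 0 0;3 0 1.5 0 0;3 0 1.5 0 0;3 0 1.5 0 0;3 0 1.5 0 0;3 0 1.2 0 0;3 0 0.8 0 0;3 0 0.5 0 0;3 0 0.2 0 0;3 0 0 0 0"

```text
time_s: 14.6
tool_pos: [0.5389, -0.0513, 0.0405]
ee_rot: [0.658, -0.658, 0.259, -0.26]
contact_force: [0.2, -0.1, 0.4]
width: 0.0303
```

>>> apply_moves:
  commands: "2.6 0 0 0 0;2.2 0 0 0 0;1.9 0 0 0 0;1.6 0 0 0 0;1.4 0 0 0 0;1.2 0 0 0 0;1 0 0 0 0;0.6 0 0 0 0;0.2 0 0 0 0;0 0 0 0 0"
  newtons: 30

```text
time_s: 15.6
tool_pos: [0.5384, -0.0516, 0.0405]
ee_rot: [-0.658, 0.658, -0.26, 0.259]
contact_force: [-1.3, -3.0, 3.0]
width: 0.0117
```

>>> apply_moves:
  commands: "0 0 0 0 0;0 0 -0.1 0 0;0 0 -0.2 0 0;0 0 -0.3 0 0;0 0 -0.4 0 0;0 0 -0.5 0 0;0 0 -0.6 0 0;0 0 -0.7 0 0;0 0 -0.7 0 0;0 0 -0.7 0 0"

```text
time_s: 16.6
tool_pos: [0.5388, -0.0513, 0.0832]
ee_rot: [0.658, -0.658, 0.259, -0.26]
contact_force: [0.1, -0.1, -1.8]
width: 0.0117
```

>>> apply_moves:
  commands: "0 0 -0.7 0 0;0 0 -0.7 0 0;0 0 -0.7 0 0;0 0 -0.7 0 0;0 0 -0.6 0 0;0 0 -0.5 0 0;0 0 -0.3 0 0;0 0 -0.2 0 0;0 0 -0.1 0 0;0 0 0 0 0"

```text
time_s: 17.6
tool_pos: [0.5386, -0.0513, 0.1274]
ee_rot: [0.658, -0.658, 0.26, -0.26]
contact_force: [0.4, 0.5, -2.4]
width: 0.0117
```

```bash
cat > chk.py <<'E'
from capjar import *
s,T=pose(); im,d,c=grab('wrist'); P=cloud(c,d); print(s['time_s'],T[:3,3],s['width'],s['contact_force'])
m=hsvmask(im,(105,120,40),(125,255,255))>0
L=(P-T[:3,3])@T[:3,:3]  # tool coords
k=m&(L[...,1]>.015)&(L[...,1]<.05); q=L[k]; b=q[np.abs(q[:,1]-np.median(q[:,1]))<.006]
A=np.c_[b[:,0],b[:,2],np.ones(len(b))]; print('plate tilt x,z (rad), depth',np.linalg.lstsq(A,b[:,1],rcond=None)[0],len(b))
bm=~m&(L[...,1]>.0)&(L[...,1]<.02)&(np.abs(L[...,2]-.055)<.025)&(abs(L[...,0])<.03)
q=L[bm]; print('ball tool xyz',len(q),np.median(q,0) if len(q) else 0, q[:,[0,2]].min(0) if len(q) else 0,q[:,[0,2]].max(0) if len(q) else 0)
E
python3 chk.py
```

```text
17.6 [ 0.5386 -0.0513  0.1274] 0.011715030657545582 [ 0.3919  0.4723 -2.3821]
plate tilt x,z (rad), depth [ 0.0145 -0.0015  0.0297] 19766
ball tool xyz 1314 [-0.0037  0.0092  0.0531] [-0.0125  0.0428] [0.0111 0.0664]
```

The tray is level with the ball in its pocket. Now the transfer, with gentle ramps.

>>> apply_moves:
  commands: "0 -0.26 0 0.14 0;0 -0.53 0 0.28 0;0 -0.79 0 0.42 0;0 -1.06 0 0.56 0;0 -1.32 0 0.7 0;0 -1.59 0 0.85 0;0 -1.77 0 0.94 0;0 -1.77 0 0.94 0;0 -1.77 0 0.94 0;0 -1.77 0 0.94 0"

```text
time_s: 18.65
tool_pos: [0.4913, 0.0857, 0.1276]
ee_rot: [0.658, -0.658, 0.259, -0.259]
contact_force: [0.7, -0.6, -2.4]
width: 0.0118
```

>>> apply_moves:
  commands: "0 -1.77 0 0.94 0;0 -1.77 0 0.94 0;0 -1.77 0 0.94 0;0 -1.77 0 0.94 0;0 -1.77 0 0.94 0;0 -1.77 0 0.94 0;0 -1.77 0 0.94 0;0 -1.59 0 0.85 0;0 -1.32 0 0.7 0;0 -1.06 0 0.56 0"

```text
time_s: 19.65
tool_pos: [0.4312, 0.2605, 0.1275]
ee_rot: [0.658, -0.658, 0.259, -0.259]
contact_force: [0.4, -0.2, -3.3]
width: 0.0115
```

>>> apply_moves:
  commands: "0 -0.79 0 0.42 0;0 -0.6 0 0.33 0;0 -0.44 0 0.24 0;0 -0.26 0 0.14 0;0 -0.1 0 0.05 0;0 0 0 0 0;0 0 0 0 0;0 0 0 0 0;0 0 0 0 0;0 0 0 0 0"

```text
time_s: 20.65
tool_pos: [0.4242, 0.2826, 0.1275]
ee_rot: [0.658, -0.658, 0.26, -0.26]
contact_force: [0.6, 0.3, -2.5]
width: 0.0121
```

```bash
python3 chk.py; python3 - <<'E'
from m import *
s,T=pose(); print('ball by kinematics',T[:3,3]+T[:3,:3]@[0,.018,.055])
a=[]
for n in('scene','top'):
    im,d,c=grab(n); P=cloud(c,d)
    for ce,st,m in blobs(hsvmask(im,(22,150,60),(35,255,255)),20): h=np.nanmedian(P[m][:,2]); print(n,'yellow',h,onplane(c,ce,h)[0])
    u,v=(300,60) if n=='scene' else (180,150)
    a.append(cv2.resize(im[v:v+130,u:u+130],(400,400),interpolation=cv2.INTER_CUBIC))
    p=P.reshape(-1,3); f=p[(p[:,2]>.13)&(p[:,2]<.165)&(abs(p[:,0]-.46)<.05)&(p[:,1]>.40)&(p[:,1]<.47)]; print(n,'face y',np.nanpercentile(f[:,1],[5,50]) if len(f) else None)
cv2.imwrite('pics/fin.png',np.hstack(a))
E
```

```text
20.65 [0.4242 0.2826 0.1275] 0.012107948467177 [ 0.5681  0.2728 -2.5429]
plate tilt x,z (rad), depth [ 0.0145 -0.0014  0.0297] 19733
ball tool xyz 1319 [-0.0046  0.0091  0.0533] [-0.0135  0.0431] [0.0097 0.0673]
ball by kinematics [0.4618 0.3228 0.1095]
scene yellow 0.23683094836783564 [0.3431 0.9011 0.2368]
scene yellow 0.06901644841863086 [ 0.5943 -0.3     0.069 ]
scene yellow 0.06922854520793553 [ 0.7062 -0.2772  0.0692]
scene face y [0.417  0.4236]
top yellow 0.06894257703724194 [ 0.7029 -0.272   0.0689]
top yellow 0.06857608909837842 [ 0.5908 -0.2948  0.0686]
top yellow 0.2395283532037087 [0.3412 0.9056 0.2395]
top face y [0.4214 0.4274]
```

View pics/fin.png

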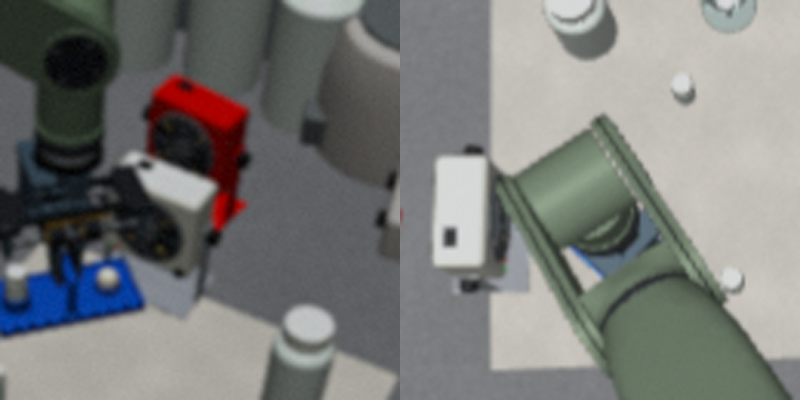

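The tray is held level in front of the white blower's grille. The ball is at (108,278) in the left half, in its pocket, and the vial at (15,285) is in its well. All is clear, so I'm handing in.

```bash
python3 -c "
from plant import robot
print(robot.hand_in()); s=robot.observe(); print(s['time_s'],s['tool_pos'],s['width'])"
```

```text
the job is handed in; nothing more can be done
None
the job is handed in; nothing more can be done
```

I capped the open jar with the loose yellow cap, then lifted the tray by its handle and handed in while holding it level in front of the white blower. No verdict came back, so this rests on my own checks at about 20.7 s of the 64 s allowed.

- **Ball and grille:** By the arm's pose the ball is at about (0.462, 0.323, 0.110) m. That is about 100 mm out from the grille, whose face I measured at y ≈ 0.423, and within a few millimetres of its axis sideways and in height.
- **Tray:** Tilt is about 0.015 rad. The ball is still in its pocket, with the same tool-frame position before and after the transfer to within about 1 mm, and the vial is in its well. The tray looks clear of the blower in the last picture, and the gripper is closed on the 12 mm handle bar.
- **Cap:** Its top is 69 mm above the bench, the same as the bystander closed jar. The top camera puts it about 1 mm from the jar's centre.
- **Disagreements:** The scene camera placed the cap 3–5 mm from the top camera's reading. It was off by a similar amount on the bystander closed jar, so I take it as calibration error. A wrist-camera plane fit of the cap showed 0.025 rad of tilt, partly because it included skirt points. Both figures are inside the limits.
- **Other things on the bench:** I noticed no contact with any of them, but I did not re-measure each one's position at the end.

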